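# Crack open the stuck pen storage case and hold it ajar

## Robot

A 6-joint arm with a two-finger parallel gripper is mounted at the origin on a cart in front of the work surface, level with it; the furniture and walls round the work are solid. World frame = base frame: x ahead of the robot, y to its left, z up, the work surface at z = 0. Lengths are in m, angles in rad, forces in N, time in s.
With the tool pointing down it reaches from about 0.35 to 0.775 m from the base axis. Payload 7.3 kg.
Tool frame: the origin (TCP) lies at the very end of the fingers, on their centre line; the grasp point (between the pads) lies 19 mm behind it; z points along the fingers, y is the line along which they close (so a half turn about z gives the same grasp; the last joint's range is limited). The gripper opens to 92 mm and grips with 3 to 60 N. Pads are 19 mm wide; open, the fingers measure 130 mm over their backs; the gripper's body (75 mm by 190 mm) begins 47 mm behind the grasp point.
Start: joints at [-1.275, 0.342, 1.524, -0, 1.275, -0.146], TCP at [0.224, -0.475, 0.227] pointing down, gripper open.
Joint ranges: [-2.53, 2.53], [-0.77, 2.02], [0.04, 2.7], [-1, 4.14], [0.28, 2.66], [-3.11, 3.11]. Speed limits (rad/s): [2.57, 2.57, 3.14, 3.14, 3.14, 3.14].

## Interface

Orientations are given as [roll, pitch, yaw] about the fixed x, y, z axes, in that order (R = Rz(yaw) Ry(pitch) Rx(roll)).
In Python, from cell import * gives the robot as it stands.
- The arm moves only by the tool step_arm, never from a script. Its argument "commands" is a list of rows, each a list of 7 numbers: the opening, from 0 (shut) to 1 (fully open), then the shift along the world's x, y, z in cm, then the turn, a rotation vector about the world's x, y, z in rad. A call has 1 to 5 rows; each row is the pose to reach, as a shift and turn from the pose commanded when the call began; what a row does not reach only later rows make up. A row lasts 1/12 s, in which the tool goes at most 41.7 mm and 7.16 degrees, less where a joint would pass 70% of its speed; a pose out of reach is approached as far as the arm can. A call with a gripper value outside its range is refused whole. The fingers move at their own pace and stop on an object; "grip_force" is the grip in N (left out, the last holds). Time passes only in rows, so rows that repeat a pose let the fingers close. It gives the time, the measured TCP pose, the force, the opening and the grip force at its end, in the units of the state.
- observe(): the state, without advancing time (a new reading comes with each control period).
- read_camera(name): name is "side" or "top"; returns the picture (384x512x3 uint8, red, green, blue); there is no depth.
- camera_model(name): a dict with "vfov" (degrees; the focal length in pixels is half the picture's height over the tangent of half this angle, whatever the lens; pixels are square), "cx", "cy" (the principal point, pixels), "world_to_cam" (4x4, takes a point from world to camera coordinates). Camera axes: x right, y up, looking along -z (the intrinsics and any distortion apply to the point x, -y, -z); pixel columns grow to the right and rows downward; lengths in m; the calibration is good to about 2 mm. A picture is of the moment at which its call begins. camera_model takes no time and is no camera call.
- hand_in(): hands the job in; it is judged then, once.
The state is a dict: "time": time; "qpos": joint angles; "qvel": joint speeds; "joint_efforts": joint torques, N m; "tool_pos": TCP position; "tool_rot": TCP orientation; "contact_force": force on the tool from outside, world axes, zero at the start; "torque": the same for the moment, N m; "opening": finger opening in m; "grip_force": force on a finger pad.
Only numpy, scipy, OpenCV 4.12 (cv2) and the standard library are available. Lean on these libraries where they do the work, as an engineer would, in place of code of your own. Each camera call takes 0.05 s, during which the arm holds its last target. There are 200 camera calls.

## Task

Turn the red turnbutton on the front of the blue airtight pen case until it lies along the front and is off the lid. Then take the orange ball pull on the lid, break the lid free of its sticky seal without letting it fly up, and hold it just ajar, its front edge about 25 mm up, so that the pens inside can air. Finish while still holding the lid by the pull, and leave everything else on the table alone.

Things in the scene. Friction and masses are not known exactly. Their poses are not given: they have to be found in the camera images.
- case: Blue airtight storage case, fixed to the table, 170 (x) x 240 (y) x 60 mm, with a hinged blue-framed clear lid 8 mm thick whose top is 70 mm above the table when shut; three pens inside. Origin: centre of its underside, on the table. x points from the front (turnbutton side) to the rear (hinge side), y to the left as seen when facing the front, z up.
- case_lid (a joint): Lid hinge, rad: 0 = shut and sealed, grows as the front edge (173 mm from the hinge) rises; 0.145 = 25 mm up. Breaking the seal takes about 13 N upward at the pull, peaking within the first 0.01 rad, fading by 0.03; free from 0.06, then only the lid's weight (2 N at the pull) is felt. Let go, it sinks to 0.06 rad or less. It cannot open with the turnbutton over it.
- lid_hinge (a point): Point on the lid's hinge line, at the middle of the rear edge, 62 mm above the table; the hinge line runs along the case's y. In the case's frame it is at (85, 0, 62) mm.
- lid_pull: Orange ball knob (the pull) on the lid: a ball of 24 mm diameter on a 12 mm stem and a 30 mm steel foot, to be pinched from above. Origin: middle of its foot on the lid's top, in the case's frame (-40, 0, 70) mm while shut; the ball's centre is 34 mm above it (125 mm in front of and 42 mm above the hinge line). It tilts with the lid.
- turnbutton (a joint): Turnbutton, rad, about a vertical pivot; grows counterclockwise seen from above. 0 = its steel arm points to the rear, over the lid (locked); 1.57 = the arm points to the case's left, along the front. It is off the lid from 1.23 rad; stop at 1.75. Stiff (0.03 N m), stays where it is left.
- turnbutton_grip (a point): Middle of the turnbutton's red grip fin, on the pivot axis; in the case's frame (-106, 80, 90) mm. The fin is 32 mm long, 11 mm thick, 23 mm tall (77 to 100 mm above the table). x runs along the fin and points along the steel arm, which reaches 32 mm from the pivot; it turns with the button.
- ink_bottle_1: Bystander, not to be disturbed: small ink bottle with a black cap, 35x35x50 mm. Origin: centre of its underside.
- vial_1: Bystander, not to be disturbed: slim ink vial with a grey cap, 27x27x78 mm. Origin: centre of its underside.
- pink_tub: Bystander, not to be disturbed: white round tub with a pink perforated lid, 68x68x36 mm. Origin: centre of its underside.
- bulb_blower: Bystander, not to be disturbed: blue rubber bulb blower standing with its nozzle up, 50x50x104 mm. Origin: centre of its underside.
- loupe: Bystander, not to be disturbed: black eye loupe, 36x36x34 mm. Origin: centre of its underside.
- pen_yellow: Bystander, not to be disturbed: yellow capped pen lying down, 17x128x13 mm. Origin: centre of its underside.
- eraser: Bystander, not to be disturbed: eraser in a blue sleeve, 21x50x11 mm. Origin: centre of its underside.
- card_holder: Bystander, not to be disturbed: small wooden tray with upright cards, 44x112x87 mm. Origin: centre of its underside.

How it is judged:
By the outcome, as a careful person would: the job done as asked, in the order asked, and still so for the second after the job is handed in, while the arm keeps its last pose, push and grip.
It also fails if it takes over 45 s, if anything falls off the work surface, if the arm or the gripper's body presses on something with over 40 N, if the wrist force passes 120 N, or if a joint passes its speed limit or range.

## Working session

There is one attempt and no reset: what is moved stays moved. The work goes in short steps, Python scripts to look and compute and a tool call to move; the robot and the scene stay as the last step left them, time stands still between calls to the robot, and variables do not carry over. Pictures are saved under pics/ and viewed, at most 10 in all, crops included, and the job is handed in when it is done.

Besides the shell and the picture viewer there is one more tool, called as name([rows], argument=value, ...), one row to a line, values as JSON. step_arm: Moves the arm, as the interface text tells. Its arguments: {"type":"object","properties":{"commands":{"type":"array"},"grip_force":{"type":"number"}},"required":["commands"]}

```bash
mkdir -p pics; python3 - <<'E'
from cell import *
import cv2
for n in("top","side"):
    im=read_camera(n);cv2.imwrite(f"pics/{n}0.png",im[...,::-1])
    m=camera_model(n);print(n,m)
s=observe();print(s)
E
```

```text
top {'vfov': 44.46086327768435, 'cx': 254.8247166189044, 'cy': 187.42188598918122, 'world_to_cam': array([[-9.18417053e-04, -9.99981497e-01,  6.01350215e-03,
        -4.16537159e-02],
       [ 9.78684194e-01,  3.36163275e-04,  2.05370727e-01,
        -5.09970579e-01],
       [-2.05368949e-01,  6.07393548e-03,  9.78665777e-01,
        -1.25343245e+00],
       [ 0.00000000e+00,  0.00000000e+00,  0.00000000e+00,
         1.00000000e+00]])}
side {'vfov': 47.7170305927114, 'cx': 260.17583668523986, 'cy': 191.19366357752932, 'world_to_cam': array([[-0.99954357,  0.02470985,  0.01738037,  0.50092232],
       [ 0.00164237, -0.53001805,  0.84798477, -0.09927512],
       [ 0.03016549,  0.84762627,  0.52973555, -1.19823197],
       [ 0.        ,  0.        ,  0.        ,  1.        ]])}
{'time': 0.1, 'qpos': array([-1.27500897e+00,  3.42622215e-01,  1.52487742e+00, -1.26268231e-05,
        1.27539362e+00, -1.45985901e-01]), 'qvel': array([ 0.00108148, -0.00173728, -0.00150472, -0.00130286,  0.00150566,
       -0.00047613]), 'joint_efforts': array([ 1.25599741e-03, -4.32001233e+01, -2.44697589e+01,  7.19156116e-02,
        5.26074786e-02, -3.00604938e-05]), 'tool_pos': array([ 0.22438286, -0.47425619,  0.22614584]), 'tool_rot': array([-3.14030414e+00, -1.77248200e-04,  4.41776830e-01]), 'contact_force': array([-1.18118089, -0.20854369,  0.58418349]), 'torque': array([ 0.02833746,  0.03319673, -0.02271576]), 'grip_force': 0.0, 'opening': 0.09177586794685613}
```

View pics/top0.png

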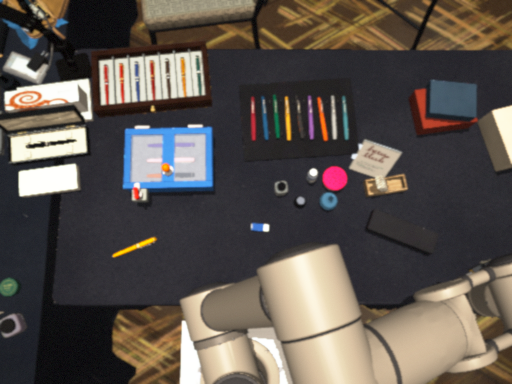

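View pics/side0.png

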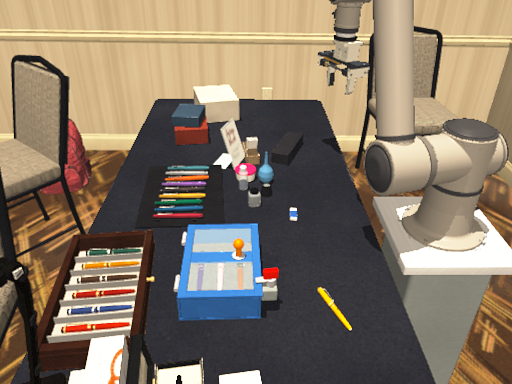

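The top view shows the case at columns 124–213, rows 127–192, with the orange ball at about (167,168) and the red fin at about (137,190). In the side view the ball is at about (238,243) and the fin at about (270,273). Next I triangulate both.

```bash
cat > h.py <<'E'
from cell import *
import cv2, numpy as np
def cam(n):
    m=camera_model(n); f=192/np.tan(np.radians(m["vfov"])/2); return m,f
def ray(n,uv):
    m,f=cam(n); T=np.linalg.inv(m["world_to_cam"])
    d=T[:3,:3]@np.array([(uv[0]-m["cx"])/f,-(uv[1]-m["cy"])/f,-1]); return T[:3,3],d/np.linalg.norm(d)
def plane(n,uv,z):
    o,d=ray(n,uv); return o+d*(z-o[2])/d[2]
def tri(a,b):
    o1,d1=ray("top",a);o2,d2=ray("side",b)
    s=np.linalg.lstsq(np.c_[d1,-d2],o2-o1,rcond=None)[0]
    p,q=o1+s[0]*d1,o2+s[1]*d2; return (p+q)/2,np.linalg.norm(p-q)
def blob(im,lo,hi,box):
    """pixels of HSV range in box (u0,v0,u1,v1), largest component: centroid, area, contour"""
    hsv=cv2.cvtColor(im,cv2.COLOR_RGB2HSV); m=cv2.inRange(hsv,lo,hi)
    k=np.zeros_like(m);k[box[1]:box[3],box[0]:box[2]]=255;m&=k
    n,l,st,c=cv2.connectedComponentsWithStats(m); i=1+np.argmax(st[1:,4])
    return c[i],st[i],cv2.findContours((l==i).astype(np.uint8),0,1)[0][0]
OR=((8,150,120),(20,255,255)); RED=((0,170,90),(6,255,255)); BL=((100,150,80),(115,255,255))
E
cat > a.py <<'E'
from h import *
T,S=read_camera("top"),read_camera("side")
bt=blob(T,*OR,(150,150,185,185));bs=blob(S,*OR,(220,230,255,256))
rt=blob(T,*RED,(125,178,155,205));rs=blob(S,*RED,(255,262,285,290))
print(bt[:2],bs[:2],tri(bt[0],bs[0]));print(rt[:2],rs[:2],tri(rt[0],rs[0]))
print("ball plane .104",plane("top",bt[0],.104),plane("side",bs[0],.104)); print("fin .09/.1",plane("top",rt[0],.1),plane("side",rs[0],.09))
c=blob(T,*BL,(110,115,225,200)); r=cv2.minAreaRect(c[2]); print(r)
print([plane("top",p,.068).round(4) for p in cv2.boxPoints(r)])
v=np.hstack([cv2.resize(T[115:215,105:225],None,fx=4,fy=4,interpolation=2)[:400],cv2.resize(S[220:320,175:275+10],None,fx=2.8,fy=4)[:400]])
cv2.imwrite("pics/crop1.png",v[...,::-1])
E
python3 a.py
```

```text
(array([165.28888889, 167.53333333]), array([162, 164,   7,   8,  45], dtype=int32)) (array([238.14285714, 247.3956044 ]), array([233, 239,  11,  17,  91], dtype=int32)) (array([0.55636699, 0.20111021, 0.09496879]), np.float64(0.0003865644840163689))
(array([136., 193.]), array([134, 188,   5,  11,  37], dtype=int32)) (array([270.50314465, 272.75471698]), array([263, 267,  16,  12, 159], dtype=int32)) (array([0.48745585, 0.27790723, 0.09017903]), np.float64(0.0014563144123479594))
ball plane .104 [0.55387311 0.1994156  0.104     ] [0.5562677  0.21203346 0.104     ]
fin .09/.1 [0.48479085 0.27556002 0.1       ] [0.48813961 0.27745554 0.09      ]
((168.0, 158.5), (63.0, 90.0), 90.0)
[array([0.6808, 0.3299, 0.068 ]), array([0.6811, 0.0762, 0.068 ]), array([0.4996, 0.0731, 0.068 ]), array([0.4995, 0.3196, 0.068 ])]
```

View pics/crop1.png

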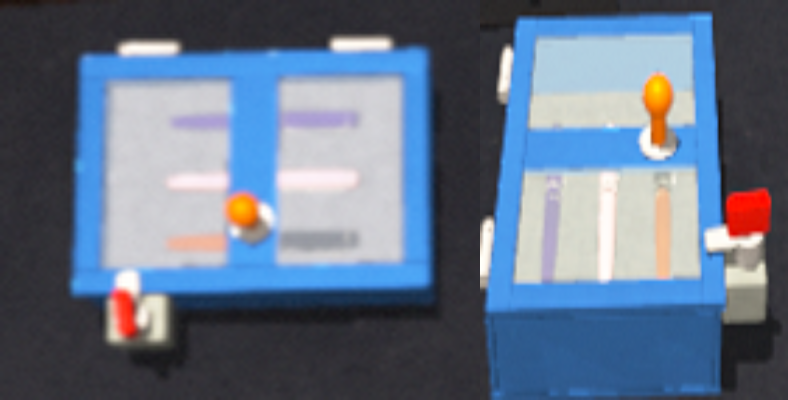

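```bash
python3 - <<'E'
from h import *
for p in [(125.5,128.75),(212,127.5),(123.25,188),(213,187)]: print(plane("top",p,.07).round(4))
b=tri((165.4,167.5),(238.2,243.7));print("ball",b); f=tri((136,192),(270.5,272.7));print("fin",f)
# side view lid corners: crop -> px
for p in [(518,18),(712,15),(488,312),(724,304)]: print(plane("side",(175+(p[0]-480)/2.8,220+p[1]/4),.07).round(4))
T=read_camera("top");hsv=cv2.cvtColor(T,cv2.COLOR_RGB2HSV)[184:204,128:148]
m=((hsv[...,0]<8)|(hsv[...,0]>172))&(hsv[...,1]>120)
print(np.where(m,hsv[...,2],0)[:, :16])
E
```

```text
[0.6749 0.322  0.07  ]
[0.6789 0.0788 0.07  ]
[0.5047 0.3187 0.07  ]
[0.5075 0.073  0.07  ]
ball (array([0.55527607, 0.19909873, 0.10345483]), np.float64(0.0022978238261965487))
fin (array([0.48875684, 0.27807744, 0.09091193]), np.float64(0.0011407076813702572))
[0.6812 0.0819 0.07  ]
[0.5101 0.0789 0.07  ]
[0.6742 0.3275 0.07  ]
[0.5064 0.3234 0.07  ]
[[  0   0   0   0   0   0   0   0   0   0   0   0   0   0   0   0]
 [  0   0   0   0   0   0   0   0   0   0   0   0   0   0   0   0]
 [  0   0   0   0   0   0   0   0   0   0   0   0   0   0   0   0]
 [  0   0   0   0   0   0   0   0   0   0   0   0   0   0   0   0]
 [  0   0   0   0   0 239 254 255 254 243   0   0   0   0   0   0]
 [  0   0   0   0   0 241 254 255 254 236   0   0   0   0   0   0]
 [  0   0   0   0   0   0 254 255 254 234 170   0   0   0   0   0]
 [  0   0   0   0   0   0 254 255 254 236 159   0   0   0   0   0]
 [  0   0   0   0   0   0 254 255 255 241 166   0   0   0   0   0]
 [  0   0   0   0   0   0 254 255 255 246 184   0   0   0   0   0]
 [  0   0   0   0   0   0 254 255 255 249 208   0   0   0   0   0]
 [  0   0   0   0   0   0 254 255 255 252 220   0   0   0   0   0]
 [  0   0   0   0   0   0 253 255 255 252 219   0   0   0   0   0]
 [  0   0   0   0   0   0   0 254 254 248 204 144   0   0   0   0]
 [  0   0   0   0   0   0   0 235 223 191 149 119   0   0   0   0]
 [  0   0   0   0   0   0   0   0   0 132 116   0   0   0   0   0]
 [  0   0   0   0   0   0   0   0   0   0   0   0   0   0   0   0]
 [  0   0   0   0   0   0   0   0   0   0   0   0   0   0   0   0]
 [  0   0   0   0   0   0   0   0   0   0   0   0   0   0   0   0]
 [  0   0   0   0   0   0   0   0   0   0   0   0   0   0   0   0]]
```

Ball at about (0.555, 0.199, 0.103) and fin at about (0.4885, 0.278, 0.091) agree with the given heights and offsets (spacing 103 mm, case yaw about 0.015 rad). I move above the fin.

step_arm([
  [0.5,1.3,3.8,0,0,0,-0.08],
  [0.5,2.6,7.6,0,0,0,-0.16],
  [0.5,4,11.4,0,0,0,-0.24],
  [0.5,5.3,15.2,0,0,0,-0.32],
  [0.5,6.6,19,0,0,0,-0.38],
], grip_force=20)

```text
time: 0.67
tool_pos: [0.2906, -0.2828, 0.2267]
tool_rot: [3.142, -0.0, 0.057]
contact_force: [1.4, -0.3, -0.1]
opening: 0.0632
grip_force: 0.0
```

step_arm([
  [0.5,1.3,3.8,0,0,0,0],
  [0.5,2.6,7.6,0,0,0,0],
  [0.5,4,11.4,0,0,0,0],
  [0.5,5.3,15.2,0,0,0,0],
  [0.5,6.6,19,0,0,0,0],
])

```text
time: 1.08
tool_pos: [0.3566, -0.0927, 0.227]
tool_rot: [3.141, -0.001, 0.061]
contact_force: [1.2, -1.3, 0.3]
opening: 0.0461
grip_force: 0.0
```

step_arm([
  [0.5,1.3,3.8,0,0,0,0],
  [0.5,2.6,7.6,0,0,0,0],
  [0.5,4,11.4,0,0,0,0],
  [0.5,5.3,15.2,0,0,0,0],
  [0.5,6.6,19,0,0,0,0],
])

```text
time: 1.5
tool_pos: [0.4227, 0.0976, 0.2269]
tool_rot: [3.141, -0.001, 0.062]
contact_force: [1.6, -0.9, 0.2]
opening: 0.046
grip_force: 0.0
```

step_arm([
  [0.5,1.3,3.8,-1,0,0,0],
  [0.5,2.6,7.6,-2,0,0,0],
  [0.5,4,11.4,-3,0,0,0],
  [0.5,5.3,15.2,-4,0,0,0],
  [0.5,6.6,18.3,-5,0,0,0],
])

```text
time: 1.92
tool_pos: [0.4885, 0.2813, 0.1761]
tool_rot: [-3.141, -0.0, 0.063]
contact_force: [-0.1, -1.2, 0.7]
opening: 0.0457
grip_force: 0.0
```

step_arm([
  [0.5,0,-0.2,-3,0,0,0],
  [0.5,0,-0.2,-6,0,0,0],
  [0.5,0,-0.2,-8,0,0,0],
  [0.5,0,-0.2,-9.3,0,0,0],
  [0.5,0,-0.2,-9.3,0,0,0],
])

```text
time: 2.33
tool_pos: [0.4865, 0.2757, 0.0805]
tool_rot: [3.139, 0.006, 0.062]
contact_force: [0.4, -0.5, -0.2]
opening: 0.0456
grip_force: 0.0
```

```bash
python3 - <<'E'
from h import *
T,S=read_camera("top"),read_camera("side");print(observe()["tool_pos"],observe()["contact_force"])
v=np.hstack([cv2.resize(T[115:215,105:205],(400,400)),cv2.resize(S[220:320,185:285],(400,400))])
cv2.imwrite("pics/crop2.png",v[...,::-1])
E
```

```text
[0.48848032 0.2763846  0.0836984 ] [0.03524519 0.59507735 0.47396042]
```

View pics/crop2.png

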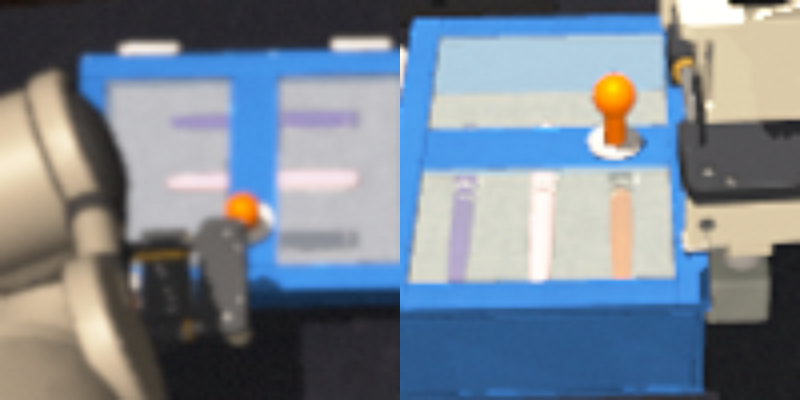

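The gripper hides the fin in both views, and there is no contact force. I close and check the opening against the 11 mm fin thickness.

step_arm([
  [0.3,0,0.1,0,0,0,0],
  [0.15,0,0.1,0,0,0,0],
  [0.0,0,0.1,0,0,0,0],
  [0.0,0,0.1,0,0,0,0],
  [0.0,0,0.1,0,0,0,0],
], grip_force=12)

```text
time: 2.85
tool_pos: [0.4887, 0.2775, 0.0843]
tool_rot: [-3.141, -0.001, 0.062]
contact_force: [0.5, 1.0, 1.1]
opening: 0.0172
grip_force: 0.0
```

step_arm([
  [0.0,0,0,0,0,0,0],
  [0.0,0,0,0,0,0,0],
  [0.0,0,0,0,0,0,0],
])

```text
time: 3.1
tool_pos: [0.4891, 0.2791, 0.0843]
tool_rot: [-3.139, -0.002, 0.061]
contact_force: [1.2, 7.9, -0.2]
opening: 0.0105
grip_force: 12.0
```

step_arm([
  [0.0,0,0.2,0,0,0,0],
  [0.0,0,0.2,0,0,0,0.08],
  [0.0,0,0.2,0,0,0,0.16],
  [0.0,0,0.2,0,0,0,0.24],
  [0.0,0,0.2,0,0,0,0.32],
], grip_force=15)

```text
time: 3.52
tool_pos: [0.489, 0.2799, 0.0843]
tool_rot: [-3.141, -0.002, 0.385]
contact_force: [0.1, 3.3, 0.7]
opening: 0.0107
grip_force: 15.0
```

```bash
python3 -c "
from cell import *
s=observe();print(s['contact_force'],s['torque'],s['tool_pos'],s['opening'],s['qpos'])"
```

```text
[0.11742471 3.25400749 0.73407455] [ 0.5001658 -0.0481636 -0.0318496] [0.48898396 0.27993749 0.08428164] 0.01069615114880909 [3.83676856e-01 5.58319647e-01 1.60260173e+00 5.37539718e-04
 9.78994390e-01 1.56869288e+00]
```

step_arm([
  [0.0,0,0.1,0,0,0,0.08],
  [0.0,0,0.1,0,0,0,0.16],
  [0.0,0,0.1,0,0,0,0.24],
  [0.0,0,0.1,0,0,0,0.32],
  [0.0,0,0.1,0,0,0,0.4],
])

```text
time: 3.93
tool_pos: [0.4885, 0.2807, 0.0843]
tool_rot: [-3.141, -0.001, 0.786]
contact_force: [-1.4, 1.6, 3.4]
opening: 0.0109
grip_force: 15.0
```

step_arm([
  [0.0,0,0,0,0,0,0.08],
  [0.0,0,0,0,0,0,0.16],
  [0.0,0,0,0,0,0,0.24],
  [0.0,0,0,0,0,0,0.32],
  [0.0,0,0,0,0,0,0.4],
])

```text
time: 4.35
tool_pos: [0.4878, 0.2812, 0.0843]
tool_rot: [-3.14, -0.001, 1.185]
contact_force: [-2.5, 4.7, 5.3]
opening: 0.0111
grip_force: 15.0
```

step_arm([
  [0.0,-0.1,0,0,0,0,0.1],
  [0.0,-0.1,0,0,0,0,0.2],
  [0.0,-0.1,0,0,0,0,0.3],
  [0.0,-0.1,0,0,0,0,0.4],
  [0.0,-0.1,0,0,0,0,0.4],
])

```text
time: 4.77
tool_pos: [0.4868, 0.2814, 0.0843]
tool_rot: [-3.141, -0.001, 1.587]
contact_force: [-3.5, 3.4, 4.4]
opening: 0.0108
grip_force: 15.0
```

step_arm([
  [0.0,0,0,0,0,0,0],
  [0.15,0,0,0,0,0,0],
  [0.3,0,0,0,0,0,0],
  [0.4,0,0,0,0,0,0],
  [0.4,0,0,0,0,0,0],
])

```text
time: 5.18
tool_pos: [0.4875, 0.2802, 0.0836]
tool_rot: [-3.141, 0.0, 1.582]
contact_force: [-0.1, 0.6, 0.0]
opening: 0.0292
grip_force: 0.0
```

step_arm([
  [0.4,0,0,2,0,0,0],
  [0.4,0,0,5,0,0,0],
  [0.4,0,0,8,0,0,-0.1],
  [0.4,0,-3,10,0,0,-0.2],
  [0.4,0,-6,10,0,0,-0.3],
])

```text
time: 5.6
tool_pos: [0.4897, 0.2212, 0.1882]
tool_rot: [3.134, -0.005, 1.28]
contact_force: [1.2, -0.8, -0.5]
opening: 0.0369
grip_force: 0.0
```

step_arm([
  [0.6,1.5,-0.5,0,0,0,-0.12],
  [0.6,3,-1,0,0,0,-0.24],
  [0.6,4.5,-1.5,0,0,0,-0.36],
  [0.6,6,-2,0,0,0,-0.48],
  [0.6,6.6,-2,0,0,0,-0.6],
])

```text
time: 6.02
tool_pos: [0.5552, 0.199, 0.1835]
tool_rot: [3.141, -0.0, 0.674]
contact_force: [-1.2, -0.1, -0.2]
opening: 0.0546
grip_force: 0.0
```

step_arm([
  [0.6,0,0,0,0,0,-0.12],
  [0.6,0,0,0,0,0,-0.24],
  [0.6,0,0,0,0,0,-0.36],
  [0.6,0,0,0,0,0,-0.48],
  [0.6,0,0,0,0,0,-0.6],
])

```text
time: 6.43
tool_pos: [0.5535, 0.2001, 0.1835]
tool_rot: [3.141, 0.0, 0.075]
contact_force: [0.8, 0.3, -0.8]
opening: 0.055
grip_force: 0.0
```

```bash
python3 - <<'E'
from h import *
T,S=read_camera("top"),read_camera("side");s=observe();print(s["tool_pos"],s["tool_rot"],s["opening"])
v=np.hstack([cv2.resize(T[115:215,105:205],(400,400)),cv2.resize(S[200:300,185:285],(400,400))])
cv2.imwrite("pics/crop3.png",v[...,::-1])
E
```

```text
[0.5534929  0.20014441 0.18355322] [3.14124934e+00 3.70532607e-04 8.02910647e-02] 0.05503824061019609
```

View pics/crop3.png

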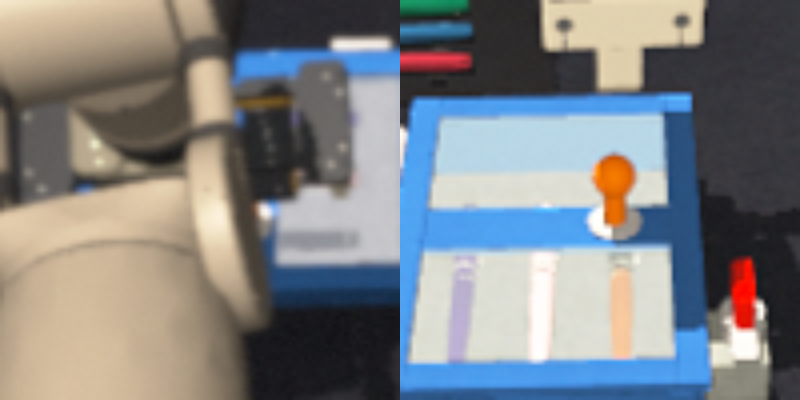

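In the side view the red fin is now seen end-on at crop (743,290) and its arm is clear of the lid, so the button is unlocked. The ball stands centred below the tool, and I descend on it.

step_arm([
  [0.6,0,0,-3,0,0,-0.06],
  [0.6,0,0,-6,0,0,-0.06],
  [0.6,0,0,-8,0,0,-0.06],
  [0.6,0,0,-9.9,0,0,-0.06],
  [0.6,0,0,-9.9,0,0,-0.06],
])

```text
time: 6.95
tool_pos: [0.551, 0.1997, 0.0807]
tool_rot: [3.14, 0.008, 0.025]
contact_force: [-0.9, -0.2, -0.2]
opening: 0.0549
grip_force: 0.0
```

step_arm([
  [0.4,0,0,0,0,0,0],
  [0.2,0,0,0,0,0,0],
  [0.1,0,0,0,0,0,0],
  [0.1,0,0,0,0,0,0],
  [0.1,0,0,0,0,0,0],
], grip_force=15)

```text
time: 7.37
tool_pos: [0.554, 0.2005, 0.0859]
tool_rot: [-3.141, -0.002, 0.022]
contact_force: [0.2, 0.3, 0.5]
opening: 0.0262
grip_force: 0.0
```

```bash
python3 - <<'E'
from h import *
S=read_camera("side");s=observe();print(s["tool_pos"],s["tool_rot"],s["opening"],s["grip_force"],s["contact_force"])
cv2.imwrite("pics/crop4.png",cv2.resize(S[200:300,185:285],(500,500))[...,::-1])
E
```

```text
[0.55395455 0.20062988 0.08567912] [-3.14113255e+00 -1.66209190e-03  2.20763305e-02] 0.022933141738447897 15.13598620891571 [0.83156836 1.689737   2.66547004]
```

View pics/crop4.png

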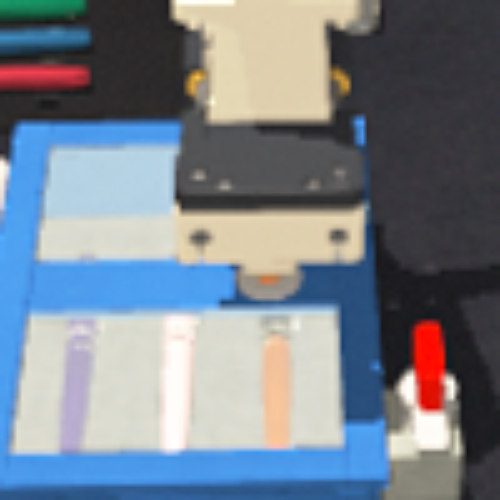

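step_arm([
  [0.0,0,0,0,0,0,0],
  [0.0,0,0,0,0,0,0],
  [0.0,0,0,0,0,0,0],
  [0.0,0,0,0,0,0,0],
], grip_force=45)

```text
time: 7.75
tool_pos: [0.5539, 0.2006, 0.0856]
tool_rot: [-3.141, -0.001, 0.022]
contact_force: [-0.7, -0.2, 5.4]
opening: 0.0218
grip_force: 45.0
```

step_arm([
  [0.0,0,0,0.03,0,0.002,0],
  [0.0,0.01,0,0.06,0,0.005,0],
  [0.0,0.02,0,0.09,0,0.008,0],
  [0.0,0.03,0,0.12,0,0.01,0],
  [0.0,0.03,0,0.15,0,0.012,0],
])

```text
time: 8.17
tool_pos: [0.5537, 0.2006, 0.0858]
tool_rot: [-3.141, 0.013, 0.022]
contact_force: [1.4, 3.7, -3.0]
opening: 0.0216
grip_force: 45.0
```

step_arm([
  [0.0,0.01,0,0.03,0,0.002,0],
  [0.0,0.02,0,0.06,0,0.005,0],
  [0.0,0.02,0,0.09,0,0.007,0],
  [0.0,0.03,0,0.12,0,0.01,0],
  [0.0,0.03,0,0.12,0,0.01,0],
])

```text
time: 8.58
tool_pos: [0.5536, 0.2006, 0.0862]
tool_rot: [-3.141, 0.024, 0.022]
contact_force: [2.6, 4.3, -11.3]
opening: 0.0219
grip_force: 45.0
```

step_arm([
  [0.0,0,0,0.02,0,0.002,0],
  [0.0,0.01,0,0.04,0,0.003,0],
  [0.0,0.01,0,0.06,0,0.005,0],
  [0.0,0.02,0,0.08,0,0.006,0],
  [0.0,0.02,0,0.08,0,0.006,0],
])

```text
time: 9.0
tool_pos: [0.5535, 0.2005, 0.0863]
tool_rot: [-3.141, 0.031, 0.022]
contact_force: [3.3, 5.0, -14.1]
opening: 0.0221
grip_force: 45.0
```

step_arm([
  [0.0,0,0,0.02,0,0.002,0],
  [0.0,0.01,0,0.04,0,0.003,0],
  [0.0,0.01,0,0.06,0,0.005,0],
  [0.0,0.02,0,0.08,0,0.006,0],
  [0.0,0.02,0,0.08,0,0.006,0],
])

```text
time: 9.42
tool_pos: [0.5539, 0.2005, 0.0877]
tool_rot: [-3.141, 0.036, 0.022]
contact_force: [3.2, 4.6, -9.7]
opening: 0.0217
grip_force: 45.0
```

```bash
python3 -c "
from cell import *
s=observe();print(s['contact_force'],s['torque'],s['tool_pos'],s['tool_rot'],s['opening'])"
```

```text
[ 3.23912692  4.64677793 -9.68979304] [ 0.70577039 -0.45712666 -0.05167761] [0.55388785 0.20054139 0.08766428] [-3.14087471  0.03636281  0.02169579] 0.021689048898937628
```

The seal is giving way: z is up 2 mm and the force has fallen from 14 to 10 N. I continue along the hinge arc.

step_arm([
  [0.0,0.01,0,0.03,0,0.002,0],
  [0.0,0.02,0,0.06,0,0.004,0],
  [0.0,0.02,0,0.09,0,0.006,0],
  [0.0,0.03,0,0.12,0,0.008,0],
  [0.0,0.04,0,0.15,0,0.01,0],
])

```text
time: 9.83
tool_pos: [0.5552, 0.2006, 0.0914]
tool_rot: [-3.14, 0.043, 0.022]
contact_force: [-0.5, 4.5, 2.1]
opening: 0.0217
grip_force: 45.0
```

step_arm([
  [0.0,0.01,0,0.04,0,0.003,0],
  [0.0,0.02,0,0.08,0,0.006,0],
  [0.0,0.03,0,0.12,0,0.009,0],
  [0.0,0.04,0,0.16,0,0.012,0],
  [0.0,0.05,0,0.2,0,0.015,0],
])

```text
time: 10.25
tool_pos: [0.5556, 0.2006, 0.0931]
tool_rot: [-3.14, 0.058, 0.022]
contact_force: [-0.8, 5.5, 2.9]
opening: 0.0214
grip_force: 45.0
```

step_arm([
  [0.0,0.01,0,0.06,0,0.005,0],
  [0.0,0.03,0,0.12,0,0.01,0],
  [0.0,0.05,0,0.18,0,0.015,0],
  [0.0,0.06,0,0.24,0,0.02,0],
  [0.0,0.08,0,0.3,0,0.025,0],
])

```text
time: 10.67
tool_pos: [0.5556, 0.2006, 0.0947]
tool_rot: [-3.14, 0.086, 0.022]
contact_force: [0.5, 5.2, -2.5]
opening: 0.0214
grip_force: 45.0
```

step_arm([
  [0.0,0.03,0,0.1,0,0.008,0],
  [0.0,0.05,0,0.2,0,0.015,0],
  [0.0,0.08,0,0.3,0,0.022,0],
  [0.0,0.11,0,0.4,0,0.03,0],
  [0.0,0.11,0,0.4,0,0.03,0],
])

```text
time: 11.08
tool_pos: [0.5568, 0.2007, 0.0987]
tool_rot: [-3.139, 0.116, 0.022]
contact_force: [0.1, 5.4, -3.0]
opening: 0.0217
grip_force: 45.0
```

step_arm([
  [0.0,0.03,0,0.1,0,0.008,0],
  [0.0,0.05,0,0.2,0,0.015,0],
  [0.0,0.08,0,0.3,0,0.022,0],
  [0.0,0.11,0,0.4,0,0.03,0],
  [0.0,0.11,0,0.4,0,0.03,0],
])

```text
time: 11.5
tool_pos: [0.5581, 0.2007, 0.1027]
tool_rot: [-3.138, 0.146, 0.022]
contact_force: [0.3, 5.7, -2.8]
opening: 0.0217
grip_force: 45.0
```

```bash
python3 - <<'E'
from h import *
S=read_camera("side");s=observe();print(s["tool_pos"],s["tool_rot"],s["opening"],s["grip_force"],s["contact_force"],s["torque"])
cv2.imwrite("pics/crop5.png",cv2.resize(S[190:330,165:305],(560,560))[...,::-1])
E
```

```text
[0.55807807 0.20069619 0.10258494] [-3.13807353  0.14564827  0.02197394] 0.021640949978542594 44.99917209148407 [-0.14474858  5.86263434 -3.67488077] [ 1.02672311 -0.27116907 -0.15639613]
```

View pics/crop5.png

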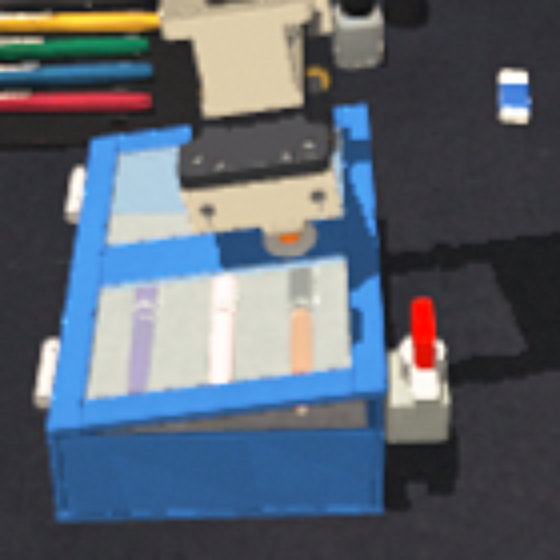

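The lid is ajar with the wedge gap visible; its front-left top corner is at crop (383,385), about pixel (260.8,286.3). I check that height by ray.

```bash
python3 - <<'E'
from h import *
def atx(uv,y):
    o,d=ray("side",uv); return (o+d*(y-o[1])/d[1]).round(4)
for uv in [(262.1,296.)]: print("shut",atx(uv,.321))
S=read_camera("side")
for uv in [(260.75,286.25),(260.75,287)]: print("now",atx(uv,.321))
cv2.imwrite("pics/crop6.png",cv2.resize(S[270:320,225:285],(720,600),interpolation=cv2.INTER_CUBIC)[...,::-1])
E
```

```text
shut [0.5064 0.321  0.0676]
now [0.5096 0.321  0.0945]
now [0.5096 0.321  0.0924]
```

View pics/crop6.png

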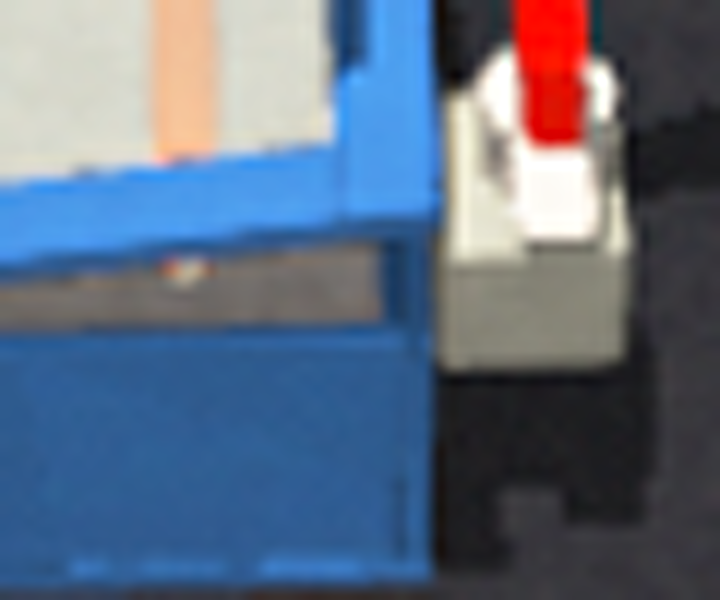

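The corner is at about (261.4,287.3), so z is about 0.092, roughly 24 mm up. I nudge it slightly, settle and hand in.

step_arm([
  [0.0,0.01,0,0.03,0,0.002,0],
  [0.0,0.02,0,0.06,0,0.005,0],
  [0.0,0.02,0,0.06,0,0.005,0],
  [0.0,0.02,0,0.06,0,0.005,0],
  [0.0,0.02,0,0.06,0,0.005,0],
])

```text
time: 12.02
tool_pos: [0.5583, 0.2007, 0.1031]
tool_rot: [-3.138, 0.15, 0.022]
contact_force: [1.3, 6.1, -3.5]
opening: 0.0218
grip_force: 45.0
```

step_arm([
  [0.0,0,0,0,0,0,0],
  [0.0,0,0,0,0,0,0],
  [0.0,0,0,0,0,0,0],
  [0.0,0,0,0,0,0,0],
  [0.0,0,0,0,0,0,0],
])

```text
time: 12.43
tool_pos: [0.5583, 0.2007, 0.1031]
tool_rot: [-3.138, 0.15, 0.022]
contact_force: [0.8, 5.5, -2.8]
opening: 0.0215
grip_force: 45.0
```

```bash
python3 -c "
from cell import *
s=observe();print(s['tool_pos'],s['contact_force'],s['opening'],s['grip_force']);print(hand_in())"
```

```text
[0.55825947 0.20067784 0.10314809] [ 0.79325458  5.45538255 -2.81572036] 0.021514109109439468 44.999316930770874
the job is handed in; nothing more can be done
None
```

I handed the job in at about 12.4 s: the turnbutton lies along the front (about 1.57 rad), the seal is broken gently, and the lid is held by the ball pull with its front edge about 25 mm up (estimated from the camera and arm pose).

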